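# Discharge a plug-in module and rock it out of its socket

### The arm

A 6-joint arm with a two-finger parallel gripper is mounted at the origin on a cart in front of the work surface, level with it; the furniture and walls round the work are solid. World frame = base frame: x ahead of the robot, y to its left, z up, the work surface at z = 0. Lengths are in m, angles in rad, forces in N, time in s.
With the tool pointing down it reaches from about 0.3 to 0.875 m from the base axis. Payload 6.4 kg.
Tool frame: the origin (TCP) lies midway between the tips of the shut fingers; the grasp point (between the pads) lies 19 mm behind it (ctrl.pinch_z is the distance from the TCP to the grasp point, in m); z points along the fingers, y is the line along which they close (so a half turn about z gives the same grasp; the last joint's range is limited). The gripper opens to 85 mm and grips with 20 to 120 N. Pads are 22 mm wide; open, the fingers measure 114 mm over their backs; the gripper's body (76 mm by 85 mm) begins 54 mm behind the grasp point. The pads swing forward as they close: fully open they stand 13 mm farther back than shut.
Start: joints at [-1.312, 0.181, 1.607, -0, 1.354, -0.206], TCP at [0.258, -0.514, 0.231] pointing down, gripper open.
Joint ranges: [-2.99, 2.99], [-0.89, 2.07], [0.3, 2.58], [-1.14, 4.28], [0, 2.63], [-3.12, 3.12]. Speed limits (rad/s): [2.57, 2.57, 3.01, 3.14, 3.14, 3.14].

### API

Orientations are given as a unit quaternion [w, x, y, z].
In Python, from bench import ctrl gives the robot as it stands.
- The arm moves only by the tool apply_moves, never from a script. Its argument "moves" is a list of rows, each an object with "jaw": the opening, from 0 (shut) to 1 (fully open); "offset": the shift along the tool's x, y, z in mm, a list of three; "rot": the turn, a rotation vector about the tool's x, y, z in degrees, a list of three. In form: [{"jaw": jaw, "offset": [dx, dy, dz], "rot": [ax, ay, az]}, ...]. A call has exactly 5 rows; each row shifts and turns the commanded pose from where the row before left it, along the tool's axes as they then stand; what a row does not reach is not made up. A row lasts 1/8 s, in which the tool goes at most 62.5 mm and 10.7 degrees, less where a joint would pass 70% of its speed; a pose out of reach is approached as far as the arm can. A call is refused whole if a number of a shift passes 62.5 or a number of a turn 10.7, either way. A call with a gripper value outside its range is refused whole. The fingers move at their own pace and stop on an object; the grip force is fixed at half the most. Time passes only in rows, so rows that do not move let the fingers close, or fill a call up. It gives the time, the measured TCP pose, the force, the opening and the grip force at its end, in the units of the state.
- ctrl.get_obs(): the state, without advancing time (a new reading comes with each control period).
- ctrl.camera(name): name is "scene" or "side" or "wrist"; returns (picture, depth): 480x640x3 uint8, red, green, blue; 480x640 float32, m along the optical axis (not along the pixel's ray), 0 where there is no reading.
- ctrl.camera_params(name): a dict with "K" (3x3 intrinsics, pixels), "dist" ([k1, k2, p1, p2, k3] as OpenCV has them; the pictures are not rectified), "cam_to_world" (4x4, takes a point from camera to world coordinates); the wrist camera has in their place "mount" (4x4, takes a point from camera to tool coordinates, whose origin is the TCP and whose axes are the flange's). Camera axes: x right, y down, z forward; pixel columns grow to the right and rows downward; lengths in m; the calibration is good to about 2 mm. A picture is of the moment at which its call begins: read the wrist's pose just before it. camera_params takes no time and is no camera call.
- ctrl.hand_in(): hands the job in; it is judged then, once.
Trained networks look in the newest picture that a camera, given by its name, has taken for a name from the list of things; names that differ only in an ending like _2 or _b are one class to them, and where a whole thing is asked for, a point or a joint stands for the part that bears it (a point fixed in the world has none). Each returns a list of dicts, best first, with "score" (0 to 1); they miss things now and then, are a little off and sometimes report something else, mostly with a low value. They report only what shows in the picture. A call takes as long as a camera call.
- ctrl.outline_of(camera, target): "region" (480x640 bool, what is visible of it) and "position" ([column, row] in pixels, amid what is visible of it).
The state is a dict: "time_s": time; "q": joint angles; "dq": joint speeds; "joint_efforts": joint torques, N m; "eef_pos": TCP position; "eef_rot": TCP orientation; "wrist_force": force on the tool from outside, world axes, zero at the start; "torque": the same for the moment, N m; "opening": opening from 0.0 (shut) to 1.0 (fully open); "grasp_force": force on a finger pad.
Only numpy, scipy, OpenCV 4.12 (cv2) and the standard library are available. Lean on these libraries where they do the work, as an engineer would, in place of code of your own. Each camera call takes 0.05 s, during which the arm holds its last target. There are 200 camera calls.

### The job

Press the red spring plunger on the test fixture fully down to its stop for a moment and let it come back up, which discharges the blue plug-in module. Then take the module by its black handle and rock it out of its tight socket: tip it so that the yellow-striped side next to the plunger snaps up first while the other side stays down, then tip it back past upright, still in the socket, so that the plain side snaps up too. Finish holding the module still and upright in the gripper, just clear (about 2 cm) above its socket, without letting go and without disturbing the other things on the bench.

Things in the scene. Friction and masses are not known exactly. Their poses are not given: they have to be found in the camera images.
- fixture: Fixed test fixture on the bench: aluminium base plate 90 mm (x) by 200 mm (y), 8 mm thick. Origin: on the bench under the middle of the socket; the plate runs from y=-65 to +135 mm. z up; +y points from the socket to the plunger. Socket floor 8 mm above the bench; a 3 mm high curb stands 1.5 mm outside each foot edge of the seated module.
- rim (a point): Middle of the socket at the height of its rim, 22 mm above the bench (grey cheeks at +-x, black catch housings at +-y). In each housing a 6 mm roller on a 12 N spring presses in over the module's foot. A side snaps out once its foot edge has risen about 4 mm; the roller then pushes that edge up to about 8 mm and carries it. A straight pull needs about 30 N, tipping about the opposite foot edge 0.7 N m.
- plunger (a joint): Travel of the spring plunger, m: 0 = up, 0.012 = pressed down to its stop. Springs back when released; 2 N to start, 5.6 N at the stop.
- plunger_top (a point): Centre of the top of the red mushroom plunger head (28 mm across), at fixture x=0, y=+100 mm, 52.5 mm above the bench when up. The head goes straight down.
- module: Loose blue plug-in module seated in the socket, axes along the fixture's; 0.1 to 0.2 kg. Origin: centre of its underside, 8 mm above the bench when seated. Body 50 (x) by 46.4 (y) mm, up to 30 mm above the underside, with a foot flange 50 mm across y, 4 mm thick, round-edged. A yellow stripe on the body's top marks the +y side, next to the plunger.
- handle (a point): Grip point in the black square handle, 24x24 mm, which rises from 30 to 72 mm above the module's underside; the point lies on its axis, 56 mm above the underside. Grip it across y. Four metal cans, 10 mm across and 9 mm tall, stand on the body beside it, at x=+-18.5, y=+-9.5 mm.
- striped_edge (a point): Underside edge of the module's foot on the striped (+y) side, 25 mm from its middle.
- plain_edge (a point): Underside edge of the module's foot on the plain (-y) side, 25 mm from its middle.
- mug: Bystander, to be left alone: dark grey and white mug, 82 mm across, 97 mm tall. Origin: centre of its underside.
- relay: Bystander, to be left alone: blue box relay, 20x28x22 mm, standing beside the fixture on the robot's side. Origin: centre of its underside.
- fuse_box: Bystander, to be left alone: cream card box, 34x60x24 mm. Origin: centre of its underside.
- tape: Bystander, to be left alone: black roll of tape lying flat, 62 mm across, 19 mm high. Origin: centre of its underside.
- screwdriver_2: Bystander, to be left alone: red and black screwdriver, 201 mm long, lying. Origin: centre of its underside.
- flux_tin: Bystander, to be left alone: round tin with yellow lid, 49 mm across, 24 mm high. Origin: centre of its underside.

How it is judged:
On the way, in this order (a step that is already met when the one before it is completed fails the run):
1. the plunger is pressed to its stop, the module still seated (value of joint plunger above 0.0108 m and z of each of striped_edge, plain_edge in the frame of fixture below 0.011 m), for 0.1 s.
2. the plunger is let back up (value of joint plunger below 0.003 m and z of each of striped_edge, plain_edge in the frame of fixture below 0.011 m), for 0.05 s.
3. the striped side is out, the plain side still down (z of striped_edge in the frame of fixture above 0.0135 m and z of plain_edge in the frame of fixture below 0.012 m and angle between module's own y axis and vertical below 1.4908 rad), for 0.05 s.
4. tipped back past upright inside the socket, so that the plain side is out too (z of plain_edge in the frame of fixture above 0.0135 m and z of striped_edge in the frame of fixture below 0.022 m and angle between module's own y axis and vertical above 1.6008 rad), for 0.05 s.
At the end, for the whole second after the job is handed in: The gripper holds the module still (below 30 mm/s) and upright (within 0.2 rad), its underside 3 to 40 mm above the socket's rim (25 to 62 mm above the bench), within 25 mm sideways of the socket's middle, touching the fixture nowhere; the plunger is up (within 3 mm) (z of module in the frame of fixture between 0.025 and 0.062 m and horizontal distance between module and fixture below 0.025 m and angle between module's own z axis and vertical below 0.2 rad and linear speed of module below 0.03 m/s and contact force between the fingers and module above 1 N and contact force between module and fixture below 0.1 N and value of joint plunger below 0.003 m); the arm keeps its last pose, push and grip.
It fails at once if a bystander is disturbed (moved over 20 mm) (distance of any of mug, relay, fuse_box, tape, screwdriver_2, flux_tin from where it was at the start of the episode above 0.02 m).
It also fails if it takes over 45 s, if anything falls off the work surface, if the arm or the gripper's body presses on something with over 40 N, if the wrist force passes 120 N, or if a joint passes its speed limit or range.

## Working session

There is one attempt and no reset: what is moved stays moved. The work goes in short steps, Python scripts to look and compute and a tool call to move; the robot and the scene stay as the last step left them, time stands still between calls to the robot, and variables do not carry over. Pictures are saved under pics/ and viewed, at most 10 in all, crops included, and the job is handed in when it is done.

Besides the shell and the picture viewer there is one more tool, called after "Call:" as name([rows], argument=value, ...), one row to a line, values as JSON. apply_moves: Moves the arm, as the interface text tells. Its arguments: {"type":"object","properties":{"moves":{"type":"array"}},"required":["moves"]}

```bash
mkdir -p pics
cat > h.py <<'E'
import numpy as np, cv2
from bench import ctrl
from scipy.spatial.transform import Rotation as R
def pose():
    o=ctrl.get_obs(); q=o["eef_rot"]; T=np.eye(4); T[:3,:3]=R.from_quat([q[1],q[2],q[3],q[0]]).as_matrix(); T[:3,3]=o["eef_pos"]; return T,o
def cam(name):
    T,_=pose(); im,d=ctrl.camera(name); p=ctrl.camera_params(name)
    M=p["cam_to_world"] if name!="wrist" else T@np.array(p["mount"])
    return im,d,np.array(p["K"]),np.array(p["dist"]),np.array(M)
def pts(d,K,dist,M,mask):
    v,u=np.nonzero(mask&(d>0)); z=d[v,u]
    n=cv2.undistortPoints(np.c_[u,v].astype(np.float32)[:,None],K,dist)[:,0]
    return (np.c_[n*z[:,None],z])@M[:3,:3].T+M[:3,3]
E
python3 - <<'E'
from h import *
print(ctrl.get_obs()["eef_rot"])
ims=[]
for n in ("scene","side"):
    im,d,K,D,M=cam(n); cv2.imwrite(f"pics/{n}0.png",im[...,::-1])
    print(n,M[:3,3].round(3),M[:3,2].round(2))
    for t in ("plunger","handle","fixture","relay","mug","fuse_box","tape","screwdriver_2","flux_tin"):
        r=ctrl.outline_of(n,t)
        if r:
            a=r[0]; P=pts(d,K,D,M,a["region"])
            if len(P): print(t,round(a["score"],2),np.round(a["position"]),len(P),np.median(P,0).round(3),np.percentile(P,2,0).round(3),np.percentile(P,98,0).round(3))
E
```

```text
[-8.82349680e-04  9.73116247e-01  2.30312809e-01 -2.34992543e-05]
scene [ 0.175 -0.834  0.537] [ 0.42  0.77 -0.48]
fixture 0.54 [268. 244.] 219 [0.53  0.054 0.01 ] [0.501 0.032 0.003] [0.552 0.08  0.024]
mug 0.86 [312. 194.] 1079 [0.695 0.148 0.068] [0.664 0.131 0.007] [0.739 0.214 0.098]
fuse_box 0.85 [394. 342.] 905 [ 0.574 -0.387  0.027] [ 0.551 -0.413  0.004] [ 0.604 -0.354  0.03 ]
tape 0.82 [292. 364.] 799 [ 0.398 -0.35   0.021] [ 0.366 -0.365  0.004] [ 0.42  -0.311  0.024]
screwdriver_2 0.87 [344. 393.] 1037 [ 0.443 -0.435  0.02 ] [ 0.417 -0.542  0.012] [ 0.494 -0.379  0.027]
flux_tin 0.97 [382. 375.] 871 [ 0.505 -0.445  0.027] [ 0.486 -0.462  0.007] [ 0.531 -0.417  0.029]
side [0.333 0.585 0.715] [ 0.22 -0.72 -0.66]
plunger 0.67 [302. 374.] 185 [0.476 0.197 0.052] [0.465 0.184 0.047] [0.488 0.207 0.054]
handle 0.8 [305. 332.] 856 [0.497 0.109 0.04 ] [0.474 0.077 0.016] [0.522 0.125 0.081]
fixture 0.69 [305. 374.] 3732 [0.479 0.167 0.009] [0.434 0.043 0.005] [0.544 0.232 0.052]
relay 0.59 [307. 334.] 897 [0.497 0.11  0.039] [0.473 0.075 0.015] [0.524 0.126 0.081]
mug 0.97 [187. 330.] 2504 [0.701 0.181 0.065] [0.664 0.128 0.009] [0.742 0.217 0.097]
fuse_box 0.62 [335. 191.] 307 [ 0.576 -0.37   0.027] [ 0.552 -0.41   0.003] [ 0.607 -0.349  0.031]
tape 0.87 [399. 214.] 381 [ 0.393 -0.327  0.02 ] [ 0.367 -0.362  0.003] [ 0.419 -0.306  0.025]
screwdriver_2 0.64 [387. 190.] 263 [ 0.445 -0.423  0.021] [ 0.417 -0.552  0.003] [ 0.496 -0.373  0.028]
flux_tin 0.63 [363. 184.] 273 [ 0.506 -0.429  0.026] [ 0.486 -0.5    0.003] [ 0.529 -0.416  0.031]
```

Run:
```python
import cv2
a=cv2.imread("pics/side0.png")[240:460,180:440]; cv2.imwrite("pics/sc.png",cv2.resize(a,None,fx=2.7,fy=2.7))
```

```text
(no output)
```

View pics/sc.png

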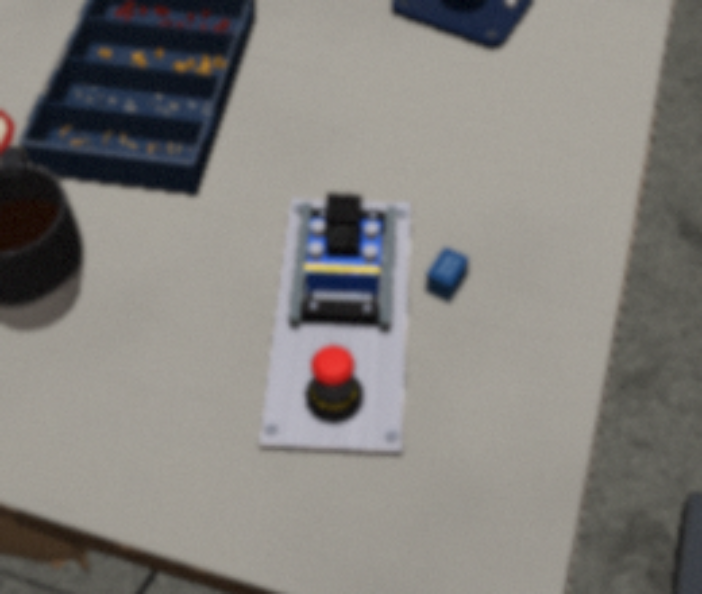

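Run:
```python
from h import *
T,o=pose()
for w in ([0.49,0.13,0.28],):
    print((T[:3,:3].T@(np.array(w)-T[:3,3])*1000).round(0)); print(T.round(3)); print(ctrl.pinch_z)
```

```text
[ 496. -472.  -49.]
[[ 0.894  0.448 -0.     0.258]
 [ 0.448 -0.894 -0.    -0.514]
 [-0.     0.    -1.     0.231]
 [ 0.     0.     0.     1.   ]]
0.0187
```

Call:
apply_moves([
  {"jaw":0,"offset":[30,-28,-10],"rot":[0,0,0]},
  {"jaw":0,"offset":[42,-40,-8],"rot":[0,0,0]},
  {"jaw":0,"offset":[42,-40,-8],"rot":[0,0,0]},
  {"jaw":0,"offset":[42,-40,-8],"rot":[0,0,0]},
  {"jaw":0,"offset":[42,-40,-8],"rot":[0,0,0]},
])

```text
time_s: 1.62
eef_pos: [0.3508, -0.2555, 0.2737]
eef_rot: [0.0, 0.973, 0.23, 0.0]
wrist_force: [0.3, -0.1, 0.1]
opening: 0.001
grasp_force: 0.0
```

Call:
apply_moves([
  {"jaw":0,"offset":[42,-40,-6],"rot":[0,0,0]},
  {"jaw":0,"offset":[42,-40,0],"rot":[0,0,0]},
  {"jaw":0,"offset":[42,-40,0],"rot":[0,0,0]},
  {"jaw":0,"offset":[42,-40,0],"rot":[0,0,0]},
  {"jaw":0,"offset":[42,-40,0],"rot":[0,0,0]},
])

```text
time_s: 2.25
eef_pos: [0.449, 0.0176, 0.2798]
eef_rot: [0.0, 0.973, 0.23, 0.001]
wrist_force: [1.1, 0.2, 0.6]
opening: -0.001
grasp_force: 0.0
```

```bash
cat > m.py <<'E'
from h import *
import sys
im,d,K,D,M=cam("wrist"); cv2.imwrite(f"pics/{sys.argv[1]}.png",im[...,::-1])
print(M[:3,3].round(3),M[:3,2].round(2))
hsv=cv2.cvtColor(im,cv2.COLOR_RGB2HSV)
def st(n,mask):
    P=pts(d,K,D,M,mask); 
    if len(P)>20: print(n,len(P),np.median(P,0).round(4),P[:,:2].mean(0).round(4),np.percentile(P,2,0).round(4),np.percentile(P,98,0).round(4))
    return P
full=np.ones(d.shape,bool)
for t in ("plunger","handle","module","fixture"):
    r=ctrl.outline_of("wrist",t)
    if r: print(t,round(r[0]["score"],2),np.round(r[0]["position"])); st(t,r[0]["region"])
H,S,V=hsv[...,0],hsv[...,1],hsv[...,2]
V3=im.astype(int)
P=pts(d,K,D,M,full)
ok=d>0; C=im[ok]; h=hsv[ok]
near=(abs(P[:,0]-.49)<.12)&(abs(P[:,1]-.14)<.16)
def s2(n,m):
    Q=P[m&near]
    if len(Q)>15:
        r=cv2.minAreaRect((Q[:,:2]*1000).astype(np.float32)); print(n,len(Q),Q.mean(0).round(4),"z",np.percentile(Q[:,2],[5,50,95]).round(4),"rect",np.round(r[0],1),np.round(r[1],1),round(r[2],1))
red=((h[:,0]<8)|(h[:,0]>172))&(h[:,1]>150)&(h[:,2]>80)&(P[:,2]>.04)
s2("red",red)
s2("yellow",(abs(h[:,0].astype(int)-27)<7)&(h[:,1]>110)&(h[:,2]>120)&(P[:,2]>.033)&(P[:,2]<.045))
s2("handletop",(h[:,2]<70)&(P[:,2]>.074)&(P[:,2]<.09))
s2("plate",(P[:,2]>.0055)&(P[:,2]<.011)&(h[:,1]<70))
E
python3 m.py w1
```

```text
[0.512 0.048 0.423] [-0.25 -0.13 -0.96]
plunger 0.94 [148.  80.]
plunger 856 [0.4779 0.1921 0.0521] [0.4778 0.1923] [0.4656 0.1804 0.0483] [0.4893 0.2053 0.0543]
handle 0.74 [262. 109.]
handle 3023 [0.5024 0.0928 0.0401] [0.5019 0.0939] [0.476  0.0715 0.0251] [0.5265 0.12   0.0816]
module 0.87 [265. 110.]
module 2956 [0.5022 0.093  0.0405] [0.5018 0.094 ] [0.4763 0.0718 0.0351] [0.5262 0.1199 0.0816]
fixture 0.77 [211.  98.]
fixture 16449 [0.492  0.148  0.0093] [0.4925 0.1368] [0.4378 0.0351 0.007 ] [0.5477 0.2258 0.0524]
red 796 [0.478  0.1912 0.0519] z [0.0487 0.0522 0.0538] rect [477.3 191.8] [25.8 24.8] 22.6
yellow 106 [0.4969 0.1154 0.0391] z [0.0379 0.039  0.0404] rect [496.6 115.1] [49.4  2.3] 13.8
handletop 792 [0.5014 0.0955 0.0804] z [0.079  0.0804 0.0818] rect [501.3  95.6] [22.  22.3] 13.6
plate 10693 [0.4912 0.1444 0.0086] z [0.0072 0.0086 0.01  ] rect [480.9 127.2] [114.9 200.8] 13.7
```

View pics/w1.png

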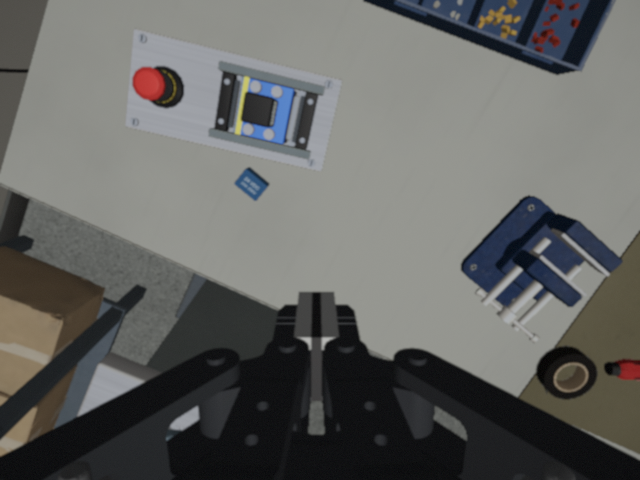

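Call:
apply_moves([
  {"jaw":0,"offset":[20.7,-28.6,35],"rot":[0,0,0]},
  {"jaw":0,"offset":[20.7,-28.6,35],"rot":[0,0,0]},
  {"jaw":0,"offset":[20.7,-28.6,35],"rot":[0,0,0]},
  {"jaw":0,"offset":[20.7,-28.6,35],"rot":[0,0,0]},
  {"jaw":0,"offset":[20.7,-28.6,35],"rot":[0,0,0]},
])

```text
time_s: 3.12
eef_pos: [0.4779, 0.189, 0.1035]
eef_rot: [0.0, 0.973, 0.229, 0.0]
wrist_force: [0.7, -0.3, 0.4]
opening: 0.004
grasp_force: 0.0
```

Call:
apply_moves([
  {"jaw":0,"offset":[0,0,10],"rot":[0,0,6.4]},
  {"jaw":0,"offset":[0,0,20],"rot":[0,0,6.4]},
  {"jaw":0,"offset":[0,0,15],"rot":[0,0,0]},
  {"jaw":0,"offset":[0,0,6],"rot":[0,0,0]},
  {"jaw":0,"offset":[0,0,0],"rot":[0,0,0]},
])

```text
time_s: 3.75
eef_pos: [0.4772, 0.1893, 0.0533]
eef_rot: [0.0, 0.993, 0.12, -0.0]
wrist_force: [0.7, 0.3, -0.4]
opening: 0.002
grasp_force: 0.0
```

Call:
apply_moves([
  {"jaw":0,"offset":[0,0,6],"rot":[0,0,0]},
  {"jaw":0,"offset":[0,0,6],"rot":[0,0,0]},
  {"jaw":0,"offset":[0,0,2],"rot":[0,0,0]},
  {"jaw":0,"offset":[0,0,0],"rot":[0,0,0]},
  {"jaw":0,"offset":[0,0,0],"rot":[0,0,0]},
])

```text
time_s: 4.38
eef_pos: [0.478, 0.1899, 0.0403]
eef_rot: [0.0, 0.993, 0.121, 0.001]
wrist_force: [-0.5, -3.0, 9.5]
opening: 0.0
grasp_force: 4.2
```

Call:
apply_moves([
  {"jaw":0,"offset":[0,0,-20],"rot":[0,0,0]},
  {"jaw":0,"offset":[0,0,-35],"rot":[0,0,0]},
  {"jaw":0.5,"offset":[0,10,-40],"rot":[0,0,0]},
  {"jaw":1,"offset":[-10,40,-25],"rot":[0,0,0]},
  {"jaw":1,"offset":[-20,40,0],"rot":[0,0,0]},
])

```text
time_s: 5.0
eef_pos: [0.4711, 0.0949, 0.1616]
eef_rot: [0.0, 0.993, 0.121, 0.003]
wrist_force: [0.7, -0.2, 0.2]
opening: 0.634
grasp_force: 0.0
```

```bash
python3 m.py w2; python3 -c "
from h import *
T,o=pose();print(T.round(4))"
```

```text
[0.539 0.111 0.305] [-0.27 -0.07 -0.96]
plunger 0.83 [167. 190.]
plunger 1506 [0.4785 0.1922 0.052 ] [0.4783 0.1923] [0.4655 0.1805 0.0472] [0.4902 0.2053 0.0538]
handle 0.86 [324. 186.]
handle 5274 [0.5065 0.0981 0.04  ] [0.505  0.0977] [0.4773 0.0728 0.0365] [0.5271 0.1206 0.0815]
module 0.96 [325. 185.]
module 5348 [0.5065 0.098  0.0399] [0.505  0.0975] [0.477  0.0728 0.0312] [0.5275 0.1204 0.0815]
red 1380 [0.4787 0.1918 0.0518] z [0.049  0.0522 0.0536] rect [477.9 192.5] [26.1 25.5] 68.0
yellow 323 [0.4958 0.1151 0.039 ] z [0.038  0.039  0.0401] rect [496.6 115.2] [49.3  2.9] 13.6
handletop 1650 [0.5021 0.0966 0.0803] z [0.0789 0.0804 0.0815] rect [501.7  96.5] [23.3 22.5] 12.2
plate 17354 [0.4937 0.1453 0.0085] z [0.0073 0.0085 0.0098] rect [479.3 126.9] [117.5 200.9] 13.6
[[ 9.711e-01  2.385e-01 -4.000e-04  4.692e-01]
 [ 2.385e-01 -9.711e-01  6.000e-04  9.570e-02]
 [-3.000e-04 -7.000e-04 -1.000e+00  1.590e-01]
 [ 0.000e+00  0.000e+00  0.000e+00  1.000e+00]]
```

View pics/w2.png

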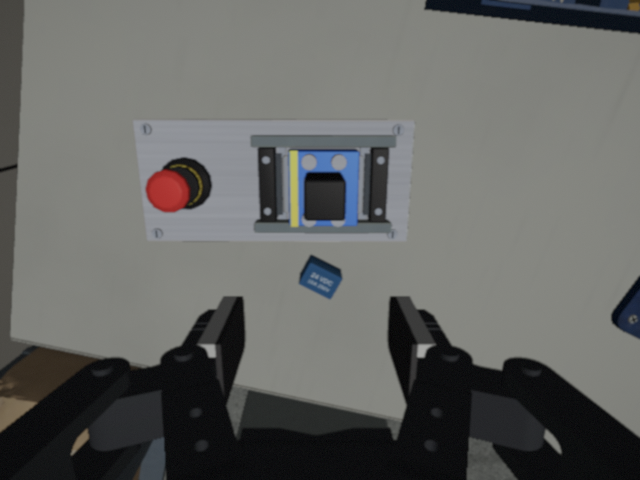

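Call:
apply_moves([
  {"jaw":1,"offset":[17,4,5],"rot":[0,0,0]},
  {"jaw":1,"offset":[14.7,3.2,20],"rot":[0,0,0]},
  {"jaw":1,"offset":[0,0,30],"rot":[0,0,0]},
  {"jaw":1,"offset":[0,0,30],"rot":[0,0,0]},
  {"jaw":1,"offset":[0,0,15],"rot":[0,0,0]},
])

```text
time_s: 5.88
eef_pos: [0.5006, 0.0972, 0.0572]
eef_rot: [-0.0, 0.993, 0.121, -0.002]
wrist_force: [0.6, -0.1, -0.2]
opening: 1.001
grasp_force: 0.0
```

Call:
apply_moves([
  {"jaw":1,"offset":[0,0,11],"rot":[0,0,0]},
  {"jaw":1,"offset":[0,0,0],"rot":[0,0,0]},
  {"jaw":0.6,"offset":[0,0,0],"rot":[0,0,0]},
  {"jaw":0.45,"offset":[0,0,0],"rot":[0,0,0]},
  {"jaw":0.4,"offset":[0,0,0],"rot":[0,0,0]},
])

```text
time_s: 6.5
eef_pos: [0.5023, 0.0959, 0.0489]
eef_rot: [0.0, 0.993, 0.12, 0.001]
wrist_force: [-0.3, 0.2, -0.5]
opening: 0.404
grasp_force: 0.0
```

Call:
apply_moves([
  {"jaw":0.3,"offset":[0,0,0],"rot":[0,0,0]},
  {"jaw":0,"offset":[0,0,0],"rot":[0,0,0]},
  {"jaw":0,"offset":[0,0,0],"rot":[0,0,0]},
  {"jaw":0,"offset":[0,0,0],"rot":[0,0,0]},
  {"jaw":0,"offset":[0,0,0],"rot":[0,0,0]},
])

```text
time_s: 7.12
eef_pos: [0.502, 0.0965, 0.0488]
eef_rot: [-0.0, 0.993, 0.12, 0.0]
wrist_force: [-2.0, 3.5, 5.8]
opening: 0.278
grasp_force: 59.3
```

Call:
apply_moves([
  {"jaw":0,"offset":[0,1.4,-0.85],"rot":[2,0,0]},
  {"jaw":0,"offset":[0,1.4,-0.85],"rot":[2,0,0]},
  {"jaw":0,"offset":[0,1.4,-0.85],"rot":[2,0,0]},
  {"jaw":0,"offset":[0,1.4,-0.85],"rot":[2,0,0]},
  {"jaw":0,"offset":[0,0,0],"rot":[0,0,0]},
])

```text
time_s: 7.75
eef_pos: [0.5034, 0.0907, 0.0519]
eef_rot: [-0.07, 0.99, 0.119, -0.008]
wrist_force: [-1.6, 4.1, 6.2]
opening: 0.274
grasp_force: 59.7
```

```bash
cat > s.py <<'E'
from h import *
import sys
T,o=pose(); print(T.round(4)); print("tilt deg",np.degrees(np.arcsin(-T[2,1])).round(2),np.round(o["torque"],2),np.round(o["wrist_force"],1))
im,d,K,D,M=cam("side"); cv2.imwrite(f"pics/{sys.argv[1]}.png",cv2.resize(im[300:400,250:370,::-1],None,fx=6,fy=6,interpolation=cv2.INTER_CUBIC))
h=cv2.cvtColor(im,cv2.COLOR_RGB2HSV)
u=np.array([[.971,.2385],[-.2385,.971]])
def f(n,m):
    P=pts(d,K,D,M,m); F=(P[:,:2]-[.5018,.0965])@u.T*1000; z=P[:,2]*1000
    k=(abs(F[:,0])<30)&(abs(F[:,1])<40)&(z>15)
    if k.sum()>10: print(n,k.sum(),"fx,fy,z",np.median(F[k],0).round(1),np.median(z[k]).round(1))
f("yellow",(abs(h[...,0].astype(int)-27)<8)&(h[...,1]>90)&(h[...,2]>100))
E
python3 s.py s1
```

```text
[[ 9.713e-01  2.353e-01 -3.330e-02  5.034e-01]
 [ 2.377e-01 -9.616e-01  1.370e-01  9.070e-02]
 [ 3.000e-04 -1.410e-01 -9.900e-01  5.190e-02]
 [ 0.000e+00  0.000e+00  0.000e+00  1.000e+00]]
tilt deg 8.11 [1.11 0.36 0.07] [-1.6  4.1  6.2]
yellow 41 fx,fy,z [ 3.6 16.1] 44.7
```

View pics/s1.png

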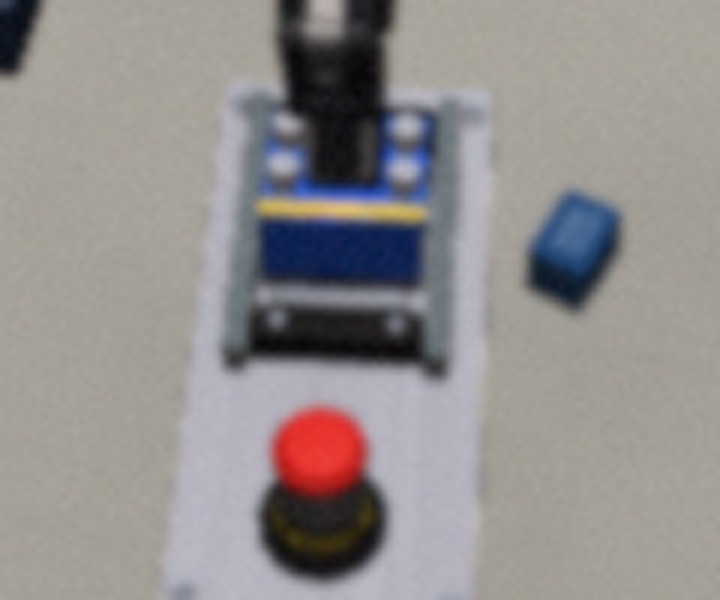

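Call:
apply_moves([
  {"jaw":0,"offset":[0,1.0,-0.6],"rot":[1.4,0,0]},
  {"jaw":0,"offset":[0,0,0],"rot":[0,0,0]},
  {"jaw":0,"offset":[0,0,0],"rot":[0,0,0]},
  {"jaw":0,"offset":[0,0,0],"rot":[0,0,0]},
  {"jaw":0,"offset":[0,0,0],"rot":[0,0,0]},
])

```text
time_s: 8.43
eef_pos: [0.5033, 0.091, 0.0523]
eef_rot: [-0.083, 0.989, 0.12, -0.01]
wrist_force: [-1.3, 7.6, 5.8]
opening: 0.269
grasp_force: 59.6
```

```bash
python3 s.py s2
```

```text
[[ 9.711e-01  2.354e-01 -3.940e-02  5.033e-01]
 [ 2.386e-01 -9.576e-01  1.612e-01  9.100e-02]
 [ 2.000e-04 -1.659e-01 -9.861e-01  5.230e-02]
 [ 0.000e+00  0.000e+00  0.000e+00  1.000e+00]]
tilt deg 9.55 [ 1.82  0.29 -0.08] [-1.3  7.6  5.8]
yellow 35 fx,fy,z [ 6.9 16.5] 45.5
```

Call:
apply_moves([
  {"jaw":0,"offset":[0,-1.4,-0.85],"rot":[-2,0,0]},
  {"jaw":0,"offset":[0,-1.4,-0.85],"rot":[-2,0,0]},
  {"jaw":0,"offset":[0,-1.4,-0.85],"rot":[-2,0,0]},
  {"jaw":0,"offset":[0,-1.4,-0.85],"rot":[-2,0,0]},
  {"jaw":0,"offset":[0,0,0],"rot":[0,0,0]},
])

```text
time_s: 9.1
eef_pos: [0.502, 0.0968, 0.0567]
eef_rot: [-0.013, 0.993, 0.121, -0.001]
wrist_force: [-3.8, 10.4, 9.6]
opening: 0.274
grasp_force: 60.5
```

```bash
cat > e.py <<'E'
from h import *
T,o=pose(); c=T[:3,3]+T[:3,2]*.0408; y=-T[:3,1]
print("tilt",np.degrees(np.arcsin(y[2])).round(2),"centre",c.round(4),"striped z",(c+.025*y)[2].round(4),"plain z",(c-.025*y)[2].round(4),np.round(o["wrist_force"],1),np.round(o["torque"],2),"fy",((c[:2]-[.5018,.0965])@[-.2385,.971]*1000).round(1))
E
python3 e.py
```

```text
tilt 1.54 centre [0.5017 0.0979 0.0159] striped z 0.0166 plain z 0.0152 [-3.8 10.4  9.6] [ 2.02  0.71 -0.01] fy 1.4
```

Call:
apply_moves([
  {"jaw":0,"offset":[0,-1.4,-0.85],"rot":[-2,0,0]},
  {"jaw":0,"offset":[0,-1.4,-0.85],"rot":[-2,0,0]},
  {"jaw":0,"offset":[0,-1.4,-0.8],"rot":[-2,0,0]},
  {"jaw":0,"offset":[0,0,0],"rot":[0,0,0]},
  {"jaw":0,"offset":[0,0,0],"rot":[0,0,0]},
])

```text
time_s: 9.72
eef_pos: [0.5011, 0.0983, 0.0581]
eef_rot: [0.04, 0.992, 0.12, 0.005]
wrist_force: [-0.7, -0.1, -0.6]
opening: 0.276
grasp_force: 59.3
```

```bash
python3 e.py; python3 s.py s3
```

```text
tilt -4.58 centre [0.5019 0.0952 0.0174] striped z 0.0154 plain z 0.0194 [-0.7 -0.1 -0.6] [ 0.13  0.05 -0.03] fy -1.3
[[ 9.710e-01  2.385e-01  1.880e-02  5.011e-01]
 [ 2.393e-01 -9.678e-01 -7.760e-02  9.830e-02]
 [-3.000e-04  7.990e-02 -9.968e-01  5.810e-02]
 [ 0.000e+00  0.000e+00  0.000e+00  1.000e+00]]
tilt deg -4.58 [ 0.13  0.05 -0.03] [-0.7 -0.1 -0.6]
yellow 49 fx,fy,z [-0.5 21.9] 46.2
```

View pics/s3.png

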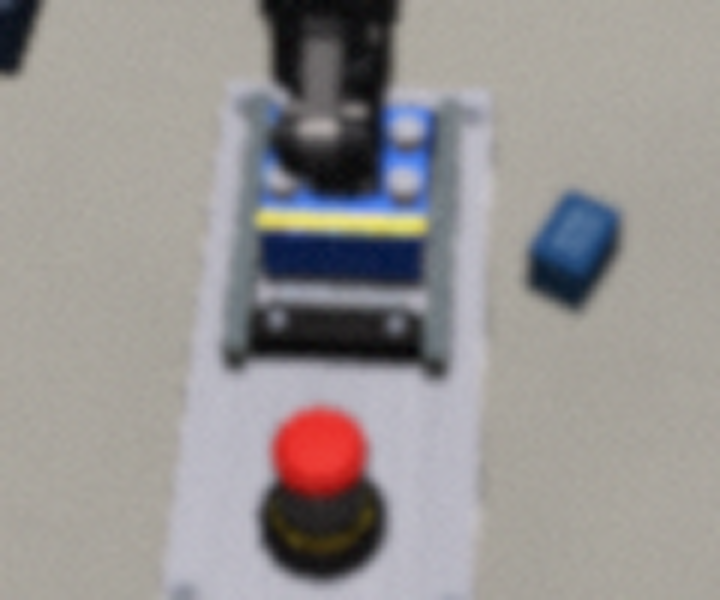

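Call:
apply_moves([
  {"jaw":0,"offset":[0,0.4,-5],"rot":[0,0,0]},
  {"jaw":0,"offset":[0,1.8,-6],"rot":[2.3,0,0]},
  {"jaw":0,"offset":[0,1.7,-6],"rot":[2.3,0,0]},
  {"jaw":0,"offset":[0,0,-8],"rot":[0,0,0]},
  {"jaw":0,"offset":[0,0,0],"rot":[0,0,0]},
])

```text
time_s: 10.4
eef_pos: [0.5026, 0.0956, 0.0844]
eef_rot: [0.0, 0.993, 0.12, 0.001]
wrist_force: [-0.6, 0.0, -1.4]
opening: 0.276
grasp_force: 59.3
```

Call:
apply_moves([
  {"jaw":0,"offset":[0,0,0],"rot":[0,0,0]},
  {"jaw":0,"offset":[0,0,0],"rot":[0,0,0]},
  {"jaw":0,"offset":[0,0,0],"rot":[0,0,0]},
  {"jaw":0,"offset":[0,0,0],"rot":[0,0,0]},
  {"jaw":0,"offset":[0,0,0],"rot":[0,0,0]},
])

```text
time_s: 11.02
eef_pos: [0.5019, 0.0958, 0.0834]
eef_rot: [0.0, 0.993, 0.12, -0.0]
wrist_force: [-0.0, 0.2, -1.8]
opening: 0.273
grasp_force: 59.3
```

```bash
python3 e.py; python3 s.py s4
```

```text
tilt 0.0 centre [0.5019 0.0958 0.0426] striped z 0.0426 plain z 0.0426 [-0.   0.2 -1.8] [ 0.02 -0.02 -0.01] fy -0.7
[[ 9.710e-01  2.391e-01 -1.000e-04  5.019e-01]
 [ 2.391e-01 -9.710e-01 -0.000e+00  9.580e-02]
 [-1.000e-04 -0.000e+00 -1.000e+00  8.340e-02]
 [ 0.000e+00  0.000e+00  0.000e+00  1.000e+00]]
tilt deg 0.0 [ 0.02 -0.02 -0.01] [-0.   0.2 -1.8]
yellow 49 fx,fy,z [ 1.  19.9] 72.8
```

View pics/s4.png

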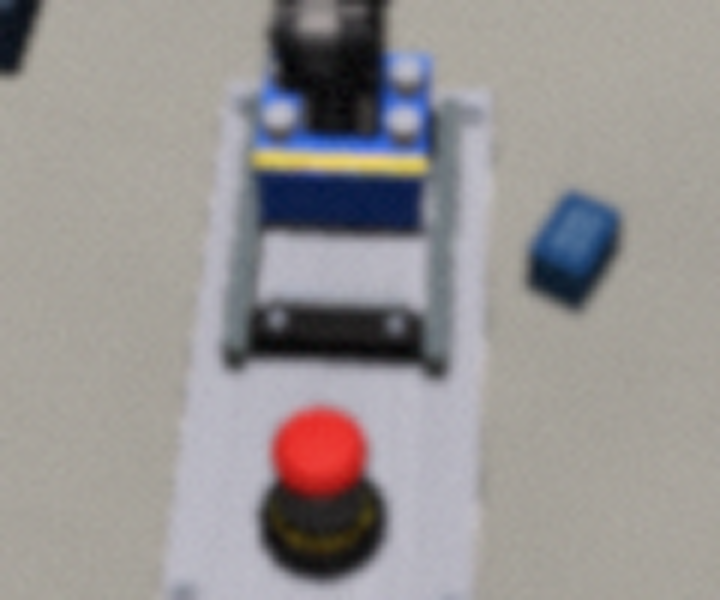

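The picture shows the module held upright and clear of the socket. Its stripe is at (340,160), the plunger is up at (320,450), and the relay has not moved.

```bash
python3 -c "
from bench import ctrl
print(ctrl.hand_in())"
```

```text
the job is handed in; nothing more can be done
None
```

I pressed the plunger to its stop and let it back up, then rocked the module out striped side first and plain side second. It was handed in held still and upright about 2 cm above the socket rim; the hand-in returned no verdict.

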